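Put the roller gear up after rolling a ground coat

TASK

Put the roller gear up: fit the washed roller sleeve over the upright spindle of the drying stand and press it fully home against its spring wires, so that it sits down flat on the stand's shoulder; and take the roller grid out of the small paint tub and hang it by its two hooks over the rim of the larger rinse tub, so that the grid hangs inside that tub, upright and clear of its floor. Either may be done first. Leave the cup, the jar and the brush where they are.

Things in the scene. Friction and masses are not known exactly. Their poses are not given: they have to be found in the camera images.
- sleeve_center (a point): roller sleeve: off-white tube, 150 mm long, 57 mm outside diameter, bore 40 mm, about 0.14 kg, loose, standing on end on the bench. The point is its centre, half-way up, 75 mm above its lower end; its z axis is the tube's axis. Both ends are alike; each end is a flat ring 8.5 mm wide
- stand: drying stand, fixed to the bench: round dark foot of 130 mm diameter, a black shoulder disc of 68 mm diameter, and above it a vertical spindle like a roller frame's cage. Origin: on the spindle's axis at bench level, z up. A sleeve that is fully home stands on the shoulder, its lower end 22 mm, its centre 97 mm and its upper end 172 mm above the bench
- spindle_top (a point): top of the stand's spindle, on its axis, 147 mm above the bench: a black end cap of 36 mm diameter (2 mm radial clearance in the sleeve's bore), its top 10 mm bevelled to 22 mm diameter
- spindle_wires (a point): point on the spindle's axis 68 mm above the bench, where four sprung wires of its cage bow out furthest: 45 mm diameter when free, from 52 to 68 mm height, tapering to 33 mm at 98 mm height. A sleeve let go there stops with its lower end 60 to 80 mm above the bench; a push of about 4 to 9 N, kept up all the way, takes it down to the shoulder; it stays where left
- grid_handle (a point): roller grid: black ribbed plastic plate, loose, about 0.13 kg, with a loop handle above and two hooks. At the start it hangs upright inside the paint tub, on the rim of that tub's -x side. This point is the centre of the handle's top bar: 78 mm long (its y), 8 mm thick (x), 24 mm high (z); under the bar the loop is open for 28 mm. z is up when it hangs
- grid_center (a point): middle of the roller grid, 60.5 mm straight below the handle point. The plate is 120 mm wide (y), 5 mm thick (x: +-2.5 mm) and 93 mm high; its lower edge is 72.5 mm below this point, its top edge 20.5 mm above it
- grid_hooks (a point): point in the grid midway between its two hooks (14 mm wide, at y = +-48 mm), 45 mm below the handle point and 13.5 mm to the plate's -x side: height of the hooks' undersides, which rest on the rim, and middle of the 22 mm wide space for the rim between the plate's face and the hooks' down-turned ends. These reach 23 mm below this point
- rinse_tub: the larger white plastic tub, empty, fixed to the bench: outside 220 mm (its x) by 190 mm (its y), 120 mm high; wall 4 mm, with a rolled rim 10 mm wide from the wall's inner face outwards. Origin: centre of its underside. Inner faces at x = +-106 mm, y = +-91 mm. The grid may hang on any of the four sides; hung, its handle point is 165 mm above the bench
- paint_tub: the smaller white plastic tub, empty, fixed to the bench: outside 160 mm by 160 mm, 110 mm high, same wall and rim. Origin: centre of its underside; its x axis is the grid's x axis at the start. The grid starts hung on the rim of its -x side, its handle point 155 mm above the bench
- cup: clear plastic cup, 76 mm diameter, 95 mm high, a bystander, beyond the work. Origin: centre of its underside
- jar: glass jar with a lid, 68 mm diameter, 85 mm high, a bystander. Origin: centre of its underside
- brush: flat brush with a wooden handle, 200 mm long, lying on the bench, a bystander
Things that resemble listed ones, but are neither listed nor needed, are in the scene too. What is shaped like the part that bears sleeve_center but purple or yellow is not meant.

How it is judged:
At the end, for the whole second after the job is handed in: Sleeve on the stand's shoulder: centre 92-101 mm above the bench, within 5 mm of the axis, tilt < 0.06 rad. Grid hung by its hooks on the rinse tub's rim, inside: handle point 157-172 mm above the bench, within the tub's outline, tilt < 0.2 rad (horizontal distance between sleeve_center and stand below 0.005 m and z of sleeve_center in the frame of stand between 0.092 and 0.101 m and angle between sleeve_center's own z axis and vertical below 0.06 rad and z of grid_handle in the frame of rinse_tub between 0.157 and 0.172 m and x of grid_handle in the frame of rinse_tub between -0.11 and 0.11 m and y of grid_handle in the frame of rinse_tub between -0.095 and 0.095 m and angle between grid_handle's own z axis and vertical below 0.2 rad); the robot touches nothing.
It fails at once if the cup is moved more than 30 mm (distance of cup from where it was at the start of the episode above 0.03 m).
It fails at once if the jar is moved more than 30 mm (distance of jar from where it was at the start of the episode above 0.03 m).
It fails at once if the brush is moved more than 30 mm (distance of brush from where it was at the start of the episode above 0.03 m).
It also fails if it takes over 72 s, if anything falls off the work surface, if the arm or the gripper's body presses on something with over 40 N, if the wrist force passes 120 N, or if a joint passes its speed limit or range.

ROBOT

A 6-joint arm with a two-finger parallel gripper is mounted at the origin on the work surface. World frame = base frame: x ahead of the robot, y to its left, z up, the work surface at z = 0. Lengths are in m, angles in rad, forces in N, time in s.
With the tool pointing down it reaches from about 0.275 to 0.75 m from the base axis. Payload 10.2 kg.
Tool frame: the origin (TCP) lies midway between the tips of the shut fingers; the grasp point (between the pads) lies 19 mm behind it (env.hold_point_z is the distance from the TCP to the grasp point, in m); z points along the fingers, y is the line along which they close (so a half turn about z gives the same grasp; the last joint's range is limited). The gripper opens to 85 mm and grips with 20 to 120 N. Pads are 22 mm wide; open, the fingers measure 114 mm over their backs; the gripper's body (76 mm by 85 mm) begins 54 mm behind the grasp point. The pads swing forward as they close: fully open they stand 13 mm farther back than shut.
Start: joints at [0.955, 0.313, 1.498, -0, 1.331, -0.223], TCP at [0.201, 0.485, 0.231] pointing down, gripper open.
Joint ranges: [-2.94, 2.94], [-0.97, 2.17], [0.19, 2.56], [-1.23, 4.37], [0.02, 3.11], [-2.88, 2.88]. Speed limits (rad/s): [2.39, 2.39, 3.01, 3.14, 3.14, 3.14].

INTERFACE

Orientations are given as a unit quaternion [x, y, z, w].
In Python, from bench import env, kinematics, monitor, eyes, job gives the robot as it stands. The module is installed in compiled form; this text tells all that it offers. Calls block until the motion is done:
- env.reach(position, orientation): joint-space move of the TCP to a pose.
- env.movel(position, velocity=0.15, frame=None, guard=None): straight line of the TCP; frame=None keeps the orientation; velocity is the mean speed in m/s. With guard (N) it stops when the force on the tool has changed by that much, and returns True; else False.
- env.set_joints(angles): joint-space move.
- env.release() and env.close_gripper(effort=None): open the fingers fully, or close them until they stop; effort is the grip in N (None keeps the last).
- env.hold(seconds).
- kinematics.ik(position, orientation): joint angles nearest the present ones, or None.
- monitor.sense(): the state.
- eyes.grab_frame(name): name is "scene" or "top"; returns a dict with "frame" (420x560x3 uint8, red, green, blue), "mtx" (3x3 intrinsics, pixels), "k1" (the pictures are not rectified: a ray, as slopes to the right and down, at radius r is drawn at 1 + k1 r^2 times it, then the intrinsics apply), "view" (4x4, takes a point from world to camera coordinates). Camera axes: x right, y down, z forward; pixel columns grow to the right and rows downward; lengths in m; the calibration is good to about 2 mm. A picture is of the moment at which its call begins. There is no depth.
A pose or a line that the arm cannot do raises env.MotionError and nothing moves.
- job.hand_in(): hands the job in; it is judged then, once.
The state is a dict: "clock": time; "joints": joint angles; "qvel": joint speeds; "joint_efforts": joint torques, N m; "position": TCP position; "ee_rot": TCP orientation; "contact_force": force on the tool from outside, world axes, zero at the start; "ft_torque": the same for the moment, N m; "finger_gap": opening from 0.0 (shut) to 1.0 (fully open); "gripper_force": force on a finger pad.
Only numpy, scipy, OpenCV 4.12 (cv2) and the standard library are available. Lean on these libraries where they do the work, as an engineer would, in place of code of your own. Each camera call takes 0.05 s, during which the arm holds its last target. There are 200 camera calls.

## Working session

There is one attempt and no reset: what is moved stays moved. The work goes in short steps, each a Python script; the robot and the scene stay as the last script left them, time stands still between calls to the robot, and variables do not carry over. Pictures are saved under pics/ and viewed, at most 10 in all, crops included, and the job is handed in when it is done.

```bash
mkdir -p pics; python3 - <<'E'
from bench import env, kinematics, monitor, eyes, job
import cv2,numpy as np,pickle
d={}
for n in("scene","top"):
    f=eyes.grab_frame(n); d[n]=f
    cv2.imwrite(f"pics/{n}0.png",cv2.cvtColor(f["frame"],cv2.COLOR_RGB2BGR))
    print(n,f["mtx"].tolist(),f["k1"],np.round(f["view"],4).tolist())
pickle.dump(d,open("f0.pkl","wb"))
s=monitor.sense();print({k:s[k] for k in("clock","position","ee_rot","finger_gap")},env.hold_point_z)
E
```

```text
scene [[390.56331639599955, 0.0, 281.50147896171757], [0.0, 390.56331639599955, 209.24920244450703], [0.0, 0.0, 1.0]] -0.026622337370619024 [[0.2158, 0.9764, 0.0031, -0.13], [0.7574, -0.1653, -0.6316, -0.3764], [-0.6163, 0.1386, -0.7752, 1.5203], [0.0, 0.0, 0.0, 1.0]]
top [[442.65337849585313, 0.0, 278.46807496617373], [0.0, 442.65337849585313, 207.33888979924384], [0.0, 0.0, 1.0]] -0.13443777415193792 [[0.0276, -0.9995, -0.0124, -0.0036], [-0.997, -0.0266, -0.0732, 0.5874], [0.0728, 0.0143, -0.9972, 1.2553], [0.0, 0.0, 0.0, 1.0]]
{'clock': 0.1, 'position': array([0.20083053, 0.48480928, 0.23077742]), 'ee_rot': array([ 1.95161542e-01,  9.80770924e-01, -5.50112234e-04, -2.55550630e-04]), 'finger_gap': 0.999857855754609} 0.0187
```

View pics/scene0.png

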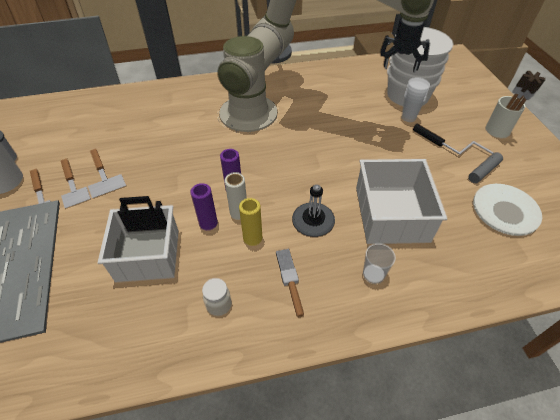

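View pics/top0.png

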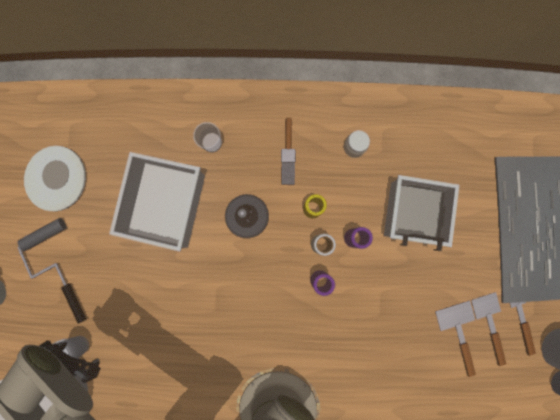

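Top view: ring candidates are white (325,244), purple (359,237) and (323,284), yellow (316,205). The off-white one (scene (236,197)) fits the sleeve description. The stand is at (247,216), the rinse tub at (157,202), and the paint tub with the grid at (424,210), its hooks on the near rim at (405,240) and (439,244).

```bash
cat > h.py <<'E'
import cv2,numpy as np
def rays(f,uv):
    K=f["mtx"];d=np.array([f["k1"],0,0,0.])
    # drawn = ray*(1+k1 r^2): OpenCV model
    n=cv2.undistortPoints(np.array(uv,float).reshape(-1,1,2),K,d).reshape(-1,2)
    R=f["view"][:3,:3];t=f["view"][:3,3]
    return -R.T@t,np.c_[n,np.ones(len(n))]@R
def onz(f,uv,z):
    o,r=rays(f,uv);return o+r*((z-o[2])/r[:,2])[:,None]
def proj(f,P):
    v=f["view"];return cv2.projectPoints(np.array(P,float).reshape(-1,1,3),cv2.Rodrigues(v[:3,:3])[0],v[:3,3],f["mtx"],np.array([f["k1"],0,0,0.]))[0].reshape(-1,2)
def tri(f,a,g,b):
    o,r=rays(f,[a]);p,s=rays(g,[b]);r=r[0];s=s[0]
    k=np.linalg.lstsq(np.c_[r,-s],p-o,rcond=None)[0]
    A=o+k[0]*r;B=p+k[1]*s;return (A+B)/2,np.linalg.norm(A-B)
E
python3 - <<'E'
import pickle,cv2,numpy as np
from h import *
d=pickle.load(open("f0.pkl","rb"));T=d["top"];S=d["scene"]
t=cv2.cvtColor(T["frame"],cv2.COLOR_RGB2BGR);s=cv2.cvtColor(S["frame"],cv2.COLOR_RGB2BGR)
c1=cv2.resize(t[180:310,280:380],None,fx=4,fy=4,interpolation=2);c2=cv2.resize(s[140:260,180:280],None,fx=4,fy=4,interpolation=2)
c2=cv2.copyMakeBorder(c2,0,c1.shape[0]-c2.shape[0],0,0,0);cv2.imwrite("pics/c_sleeve.png",np.hstack([c1,c2]))
a=cv2.resize(t[140:270,100:280],None,fx=3.3,fy=3.3,interpolation=2)[:,:594];b=cv2.resize(t[165:260,380:470],None,fx=2.2,fy=2.2,interpolation=2)
b=cv2.copyMakeBorder(b,0,a.shape[0]-b.shape[0],0,0,0);cv2.imwrite("pics/c_tubs.png",np.hstack([a,b]))
hsv=cv2.cvtColor(t,cv2.COLOR_BGR2HSV)
m=((hsv[...,1]<70)&(hsv[...,2]>110)).astype(np.uint8)
n,l,st,ce=cv2.connectedComponentsWithStats(m)
for i in range(1,n):
    if st[i,4]>60:
        pts=np.argwhere(l==i)[:,::-1].astype(np.float32);print("light",st[i].tolist(),ce[i].round(1),[np.round(v,1) for v in cv2.minAreaRect(pts)])
m=((hsv[...,2]<65)).astype(np.uint8);m[:110]=0;m[290:]=0
n,l,st,ce=cv2.connectedComponentsWithStats(m)
for i in range(1,n):
    if st[i,4]>30:print("dark",st[i].tolist(),ce[i].round(1))
for nme,lo,hi in(("purple",(120,80,30),(165,255,255)),("yellow",(22,150,80),(35,255,255))):
    n,l,st,ce=cv2.connectedComponentsWithStats(cv2.inRange(hsv,lo,hi))
    for i in range(1,n):
        if st[i,4]>80:print(nme,st[i].tolist(),ce[i].round(1))
E
```

```text
light [0, 57, 560, 37, 11582] [280.7  71.5] [array([279.6,  72.5]), array([559.5,  29.1]), np.float64(1.2)]
light [194, 123, 28, 29, 503] [208.  137.8] [array([207.5, 137. ]), array([28., 27.]), np.float64(90.0)]
light [346, 130, 24, 25, 444] [357.8 141.9] [array([357.8, 141.8]), array([21.9, 24. ]), np.float64(45.0)]
light [24, 145, 62, 67, 3211] [ 54.3 178.1] [array([ 54.3, 178.3]), array([61.5, 65.1]), np.float64(45.0)]
light [281, 149, 15, 34, 311] [288.1 161.1] [array([288. , 165.5]), array([33., 14.]), np.float64(90.0)]
light [109, 152, 92, 100, 5186] [159.1 202.2] [array([154.6, 200.5]), array([73.8, 87.1]), np.float64(13.6)]
light [516, 170, 7, 29, 143] [518.6 183.9] [array([519., 184.]), array([28.,  6.]), np.float64(90.0)]
light [389, 175, 71, 72, 2701] [420.1 208.1] [array([424.4, 210.6]), array([63.4, 64.4]), np.float64(7.7)]
light [531, 181, 14, 71, 321] [537.6 215.4] [array([538.2, 216.1]), array([70.4,  8.5]), np.float64(84.7)]
light [505, 205, 12, 29, 123] [510.3 219.7] [array([509.7, 219.2]), array([28.6,  7.5]), np.float64(79.1)]
light [547, 222, 10, 37, 131] [550.9
[... 912 characters left out ...]
ight [0, 353, 82, 67, 2280] [ 30.9 392.3] [array([ 34.1, 399.4]), array([86.3, 47.1]), np.float64(44.0)]
light [240, 373, 31, 40, 391] [251.9 390. ] [array([251. , 389.4]), array([13.4, 49.2]), np.float64(38.2)]
light [304, 392, 14, 27, 200] [311.2 404.3] [array([312.8, 404.8]), array([22.6, 14. ]), np.float64(53.1)]
light [0, 404, 14, 16, 122] [  4.3 413.8] [array([  6.5, 411.5]), array([13., 15.]), np.float64(0.0)]
light [274, 409, 19, 11, 86] [282.2 416.1] [array([282.6, 417. ]), array([16.9,  9. ]), np.float64(39.8)]
dark [63, 284, 9, 6, 39] [ 67.3 287.2]
purple [350, 227, 22, 21, 197] [360.6 237.3]
purple [313, 273, 22, 23, 220] [323.2 283.9]
yellow [304, 194, 23, 23, 270] [315.  204.7]
```

View pics/c_sleeve.png

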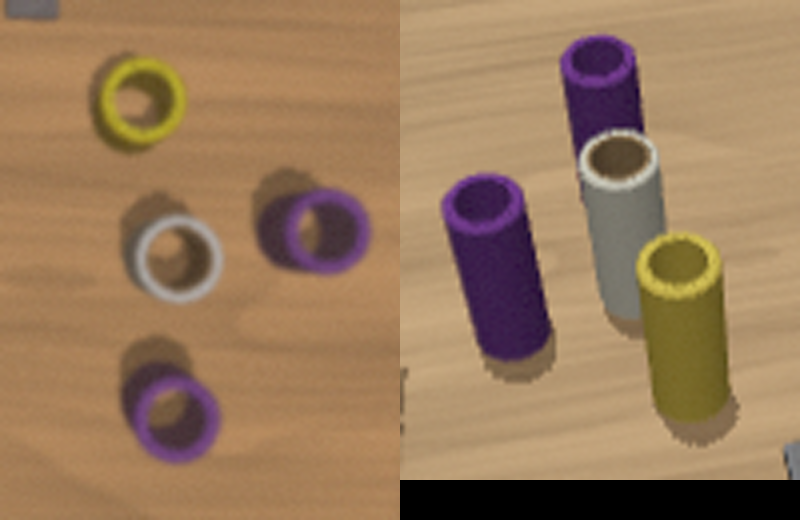

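View pics/c_tubs.png

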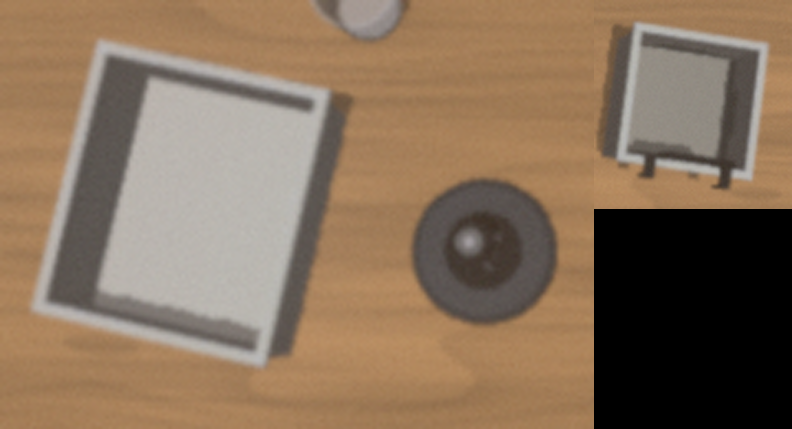

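```bash
python3 - <<'E'
import pickle,cv2,numpy as np
from h import *
np.set_printoptions(precision=4,suppress=True)
d=pickle.load(open("f0.pkl","rb"));T=d["top"];S=d["scene"]
print("sleeve",onz(T,[(324.5,244.3)],.15),"scene",onz(S,[(235,179.5)],.15),tri(T,(324.5,244.3),S,(235,179.5)))
print("foot",[onz(T,[(247,216.1)],z)[0] for z in(0,.01)])
for z,x in((.003,None),(.147,None)):pass
def rect(P):
    c=P.mean(0);e=[np.linalg.norm(P[i]-P[(i+1)%4]) for i in range(4)]
    return c,np.array(e),[np.degrees(np.arctan2(*(P[(i+1)%4]-P[i])[1::-1])) for i in range(4)]
R=onz(T,[(130.3,152.7),(200,167.9),(180.3,250.6),(110,233.9)],.118);print("rinse",R,rect(R))
P=onz(T,[(399.1,175.5),(459.1,185.5),(450.9,245.9),(390.5,236.8)],.108);print("paint",P,rect(P))
# scene crop
s=cv2.cvtColor(S["frame"],cv2.COLOR_RGB2BGR)
a=cv2.resize(s[180:290,95:195],None,fx=4,fy=4,interpolation=2);b=cv2.resize(s[175:245,280:345],None,fx=6,fy=6,interpolation=2)
b=cv2.copyMakeBorder(b,0,a.shape[0]-b.shape[0],0,0,0) if b.shape[0]<a.shape[0] else b[:a.shape[0]]
cv2.imwrite("pics/c_scene.png",np.hstack([a,b]))
E
```

```text
sleeve [[ 0.4855 -0.1109  0.15  ]] scene [[ 0.489  -0.1081  0.15  ]] (array([ 0.4857, -0.1096,  0.1469]), np.float64(0.00321804588022099))
foot [array([0.5607, 0.1042, 0.    ]), array([0.5601, 0.1034, 0.01  ])]
rinse [[0.72   0.4226 0.118 ]
 [0.6815 0.226  0.118 ]
 [0.4572 0.2703 0.118 ]
 [0.4955 0.4676 0.118 ]] (array([0.5886, 0.3467, 0.118 ]), array([0.2003, 0.2286, 0.201 , 0.229 ]), [np.float64(-101.09568680083302), np.float64(168.82364344008008), np.float64(79.0224466771706), np.float64(-11.338377530157903)])
paint [[ 0.6767 -0.3149  0.108 ]
 [ 0.6544 -0.4838  0.108 ]
 [ 0.4884 -0.4605  0.108 ]
 [ 0.5095 -0.2926  0.108 ]] (array([ 0.5823, -0.3879,  0.108 ]), array([0.1704, 0.1677, 0.1692, 0.1686]), [np.float64(-97.49455839103572), np.float64(171.99301028976296), np.float64(82.82777742439666), np.float64(-7.606938102494637)])
```

View pics/c_scene.png

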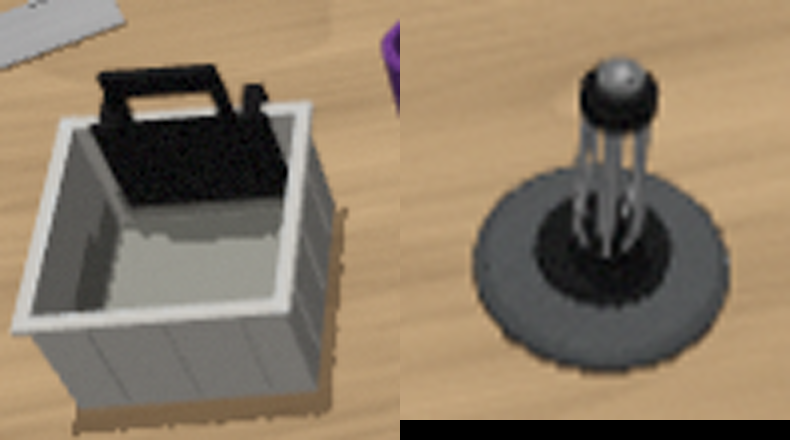

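```bash
python3 - <<'E'
import pickle
from h import *
np.set_printoptions(precision=4,suppress=True)
d=pickle.load(open("f0.pkl","rb"));T=d["top"];S=d["scene"]
H=onz(S,[(120,198.5),(149,196.5)],.167);print("handle",H,H.mean(0),np.linalg.norm(H[0]-H[1]))
a=np.radians(-7.7);x=np.array([np.cos(a),np.sin(a)])
for k in(-.0735,-.0675,-.0615):print(np.array([.5823,-.3879])+k*x)
c=np.array([.5823,-.3879]);print("local",(H.mean(0)[:2]-c)@x)
# sidecheck with scene: paint corners rim
P=onz(S,[(95+62/4,180+120/4),(95+311/4,180+103/4),(95+290/4,180+308/4),(95+15/4,180+331/4)],.109);print("paint scene",P,P.mean(0))
print("foot scene",onz(S,[(313.5,219.7)],.006),"cap scene",onz(S,[(316.5,187.5)],.147))
# top view cap: dark blob
print("cap top crop guess",onz(T,[(100+469/3.3+2,140+241/3.3)],.147), "proj axis",proj(T,[(.5605,.104,.0),(.5605,.104,.147)]),proj(S,[(.5605,.104,.0),(.5605,.104,.147)]))
g=cv2.cvtColor(S["frame"],cv2.COLOR_RGB2GRAY)
E
```

```text
handle [[ 0.5087 -0.4138  0.167 ]
 [ 0.5179 -0.339   0.167 ]] [ 0.5133 -0.3764  0.167 ] 0.0753564881731545
[ 0.5095 -0.3781]
[ 0.5154 -0.3789]
[ 0.5214 -0.3797]
local -0.0699064158120981
paint scene [[ 0.4906 -0.4579  0.109 ]
 [ 0.512  -0.289   0.109 ]
 [ 0.6781 -0.3093  0.109 ]
 [ 0.659  -0.4775  0.109 ]] [ 0.5849 -0.3834  0.109 ]
foot scene [[0.567  0.1069 0.006 ]] cap scene [[0.5639 0.1066 0.147 ]]
cap top crop guess [[0.5609 0.0995 0.147 ]] proj axis [[247.0829 216.1553]
 [242.3938 213.1419]] [[311.8779 219.4013]
 [315.2598 186.7605]]
```

Everything is consistent: the handle bar measures 75 mm against 78, the tub rims match their sizes, and the two views differ by about 3 mm. I'll grip the sleeve now, closing at 52° to clear its neighbours, lift it and look at it near the stand.

```bash
cat >> h.py <<'E'
from bench import env, kinematics, monitor, eyes, job
from scipy.spatial.transform import Rotation as Ro
def quat(th,p):
    best=None;j0=np.array(monitor.sense()["joints"])
    for t in(th,th+180):
        a=np.radians(t);y=np.array([np.cos(a),np.sin(a),0]);z=np.array([0,0,-1.]);x=np.cross(y,z)
        q=Ro.from_matrix(np.c_[x,y,z]).as_quat();j=kinematics.ik(p,q)
        if j is None: continue
        c=np.abs(np.array(j)-j0).max()
        if best is None or c<best[0]:best=(c,q)
    return best[1]
def st(m=""):
    s=monitor.sense();print(m,round(s["clock"],2),np.round(s["position"],4),"F",np.round(s["contact_force"],1),"gap",round(s["finger_gap"],3),round(float(np.max(s["gripper_force"])),1));return s
def snap(n):
    f=eyes.grab_frame(n);return f
E
python3 - <<'E'
from h import *
import pickle
p=[.487,-.1095]
q=quat(52,[*p,.28]);env.reach([*p,.28],q);st("above")
print(env.movel([*p,.103],.12,guard=8));st("down")
env.close_gripper(60);st("grip")
env.movel([*p,.33],.2);st("up")
t=[.487+.0753,-.1095+.2149]
env.movel([*t,.33],.2);env.hold(.3);st("over")
d={n:eyes.grab_frame(n) for n in("scene","top")};pickle.dump(d,open("f1.pkl","wb"))
a=cv2.cvtColor(d["scene"]["frame"],cv2.COLOR_RGB2BGR)[60:260,230:400];b=cv2.cvtColor(d["top"]["frame"],cv2.COLOR_RGB2BGR)[120:320,160:340]
cv2.imwrite("pics/over.png",cv2.resize(np.hstack([a,b]),None,fx=2.28,fy=2.28,interpolation=2))
E
```

```text
above 2.46 [ 0.4871 -0.1088  0.28  ] F [ 0.1  0.5 -0. ] gap 1.003 0.0
False
down 4.08 [ 0.4873 -0.1096  0.1035] F [-0.3 -0.1 -0.4] gap 1.0 0.0
grip 4.47 [ 0.4874 -0.1098  0.1037] F [-0.6 -0.9  5.3] gap 0.66 63.8
up 5.76 [ 0.4867 -0.1094  0.3289] F [-0.5  0.3 -1.9] gap 0.665 63.9
over 7.35 [0.5623 0.105  0.3301] F [ 0.7  0.2 -1.1] gap 0.664 63.9
```

View pics/over.png

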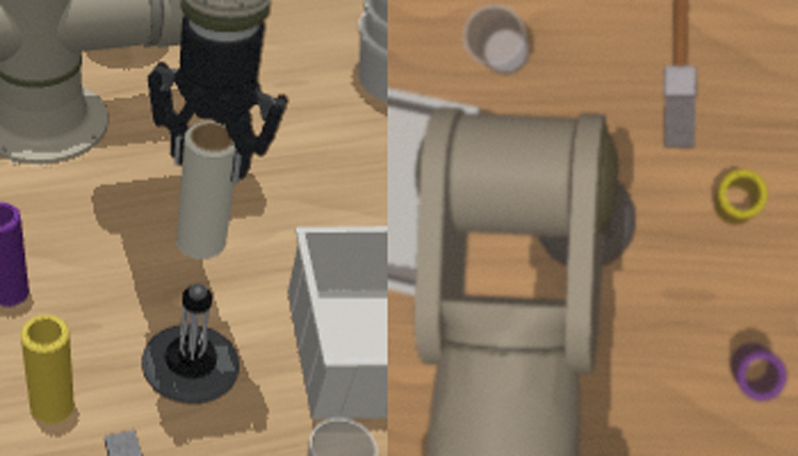

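The sleeve is held upright over the stand: its lower end is near scene (319,167) and the cap near (316.5,190). Comparing the measured silhouettes with projected points gives the offset.

```bash
python3 - <<'E'
import pickle
from h import *
S=pickle.load(open("f1.pkl","rb"))["scene"];hsv=cv2.cvtColor(S["frame"],cv2.COLOR_RGB2HSV)
m=((hsv[...,1]<75)&(hsv[...,2]>95)).astype(np.uint8);m[:, :300]=0;m[:,336:]=0;m[:118]=0;m[176:]=0
n,l,s,c=cv2.connectedComponentsWithStats(m);i=1+np.argmax(s[1:,4]);print(s[i],c[i])
for v in(140,145,150,155,160):
    u=np.where(l[v]==i)[0];print(v,u.min(),u.max())
v,u=np.where(l==i);print("lowest",v.max(),u[v==v.max()])
dk=(hsv[...,2]<70).astype(np.uint8);dk[:180]=0;dk[200:]=0;dk[:,:305]=0;dk[:,330:]=0
v,u=np.where(dk);print("cap",u.min(),u.max(),v.min(),v.max())
for v0 in(188,190,192):
    r=np.where(dk[v0])[0];print(v0,r.min(),r.max())
t=np.linspace(0,2*np.pi,180)
def circ(x,y,z,r):return proj(S,np.c_[x+r*np.cos(t),y+r*np.sin(t),0*t+z])
for nm,x,y in(("tcp",.5623,.105),):
    a=circ(x,y,.2265,.0285);print(nm,"lowest",a[a[:,1].argmax()],a[:,0].min(),a[:,0].max())
    b=circ(x,y,.137,.018);print("capcirc",b[:,0].min(),b[:,0].max(),proj(S,[(x,y,.137)]))
print("px/m",proj(S,[(.5723,.105,.2265)])-proj(S,[(.5623,.105,.2265)]),proj(S,[(.5623,.115,.2265)])-proj(S,[(.5623,.105,.2265)]))
E
```

```text
[ 307  118   27   56 1077] [319.30083565 147.56174559]
140 309 332
145 309 331
150 309 331
155 308 330
160 308 329
lowest 173 [315 316 317 318 319 320 321]
cap 310 322 186 197
188 310 321
190 310 322
192 310 322
tcp lowest [318.69879135 174.37565071] 306.96867178513565 328.96510899022513
capcirc 309.0316867992268 322.03371523687565 [[315.53004342 189.61260953]]
px/m [[1.06089435 2.67452817]] [[ 3.70640372 -0.57547122]]
```

Alignment agrees within about 1 mm. I'll lower it with a guard past the bevel, then press.

```bash
python3 - <<'E'
from h import *
t=[.5625,.1055]
env.movel([*t,.262],.15);st("pre")
g=env.movel([*t,.215],.04,guard=6);st(f"bevel {g}")
if not g:
    g=env.movel([*t,.19],.05,guard=6);st(f"neck {g}")
E
```

```text
pre 8.05 [0.5629 0.1055 0.263 ] F [ 0.3  0.4 -1.8] gap 0.661 64.0
bevel False 9.38 [0.5626 0.1055 0.2153] F [ 0.3  0.2 -2. ] gap 0.659 64.0
neck False 10.03 [0.5626 0.1055 0.19  ] F [-0.3  0.2 -1.8] gap 0.661 64.0
```

```bash
python3 - <<'E'
from h import *
t=[.5625,.1055]
g=env.movel([*t,.1225],.05,guard=22);st(f"press {g}")
env.hold(.3);st("held")
E
```

```text
press True 11.24 [0.5629 0.106  0.1257] F [-2.   0.3  5.3] gap 0.662 64.5
held 11.54 [0.5629 0.106  0.1257] F [-1.1  0.6  5.4] gap 0.663 64.5
```

```bash
python3 - <<'E'
from h import *
env.release();st("rel")
env.movel([.5625,.1055,.27],.2);st("up")
p=[.514,-.3775]
q=quat(-7.7,[*p,.27]);env.reach([*p,.27],q);st("above grid")
g=env.movel([*p,.137],.12,guard=6);st(f"down {g}")
d={n:eyes.grab_frame(n) for n in("scene","top")}
a=cv2.cvtColor(d["scene"]["frame"],cv2.COLOR_RGB2BGR)[120:290,90:350];cv2.imwrite("pics/grid.png",cv2.resize(a,None,fx=3,fy=3,interpolation=2))
E
```

```text
rel 11.94 [0.5628 0.106  0.1253] F [-0.7  0.3 -0.3] gap 1.0 0.0
up 12.82 [0.5621 0.1055 0.2687] F [ 0.2 -0.3 -0.6] gap 1.002 0.0
above grid 14.58 [ 0.5146 -0.3765  0.2701] F [ 0.1  0.6 -0.5] gap 0.998 0.0
down False 15.84 [ 0.5143 -0.3777  0.1379] F [-0.9 -0.3  0.4] gap 0.997 0.0
```

View pics/grid.png

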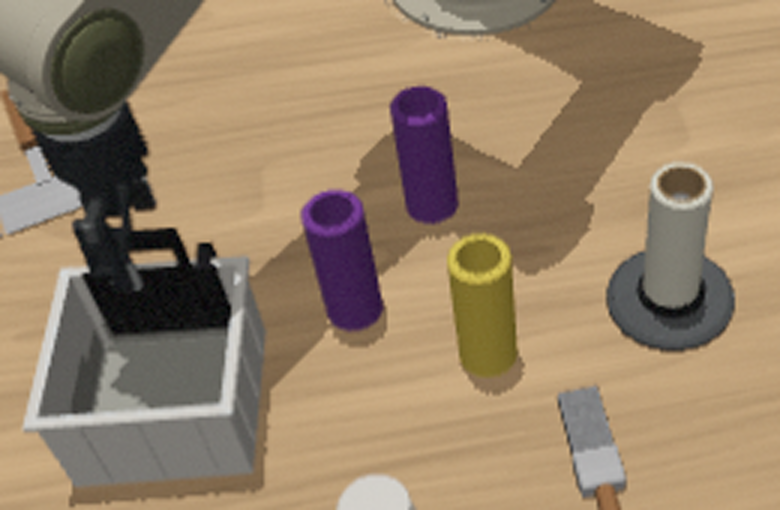

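The sleeve sits home on the shoulder: ring top at crop (680,185), lower end on the black disc. The fingers straddle the grid's bar at crop (115,240). Next I'll grip it, lift it and carry it over the near side of the rinse tub.

```bash
python3 - <<'E'
from h import *
import pickle
env.close_gripper(60);st("grip")
s=monitor.sense();x,y,_=s["position"]
env.movel([x,y,.35],.15);s=st("up")
t=[.4944,.3669]
q=quat(-11.2,[*t,.35])
env.movel([.47,0,.35],.25);env.reach([*t,.35],q);st("over")
env.movel([*t,.255],.15);env.hold(.3);st("pause")
d={n:eyes.grab_frame(n) for n in("scene","top")};pickle.dump(d,open("f2.pkl","wb"))
a=cv2.cvtColor(d["scene"]["frame"],cv2.COLOR_RGB2BGR)[70:270,320:470];b=cv2.cvtColor(d["top"]["frame"],cv2.COLOR_RGB2BGR)[120:320,80:260]
cv2.imwrite("pics/over2.png",cv2.resize(np.hstack([a,b]),None,fx=2.4,fy=2.4,interpolation=2))
E
```

```text
grip 16.63 [ 0.5139 -0.3775  0.1372] F [-2.   0.5  2. ] gap 0.08 58.8
up 18.2 [ 0.5138 -0.3774  0.3492] F [-0.1  0.2 -1.4] gap 0.083 58.4
over 21.24 [0.495  0.3658 0.3502] F [ 0.2  0.2 -1.4] gap 0.083 58.4
pause 22.32 [0.4945 0.3669 0.2555] F [ 0.4 -0.1 -1.4] gap 0.08 58.3
```

View pics/over2.png

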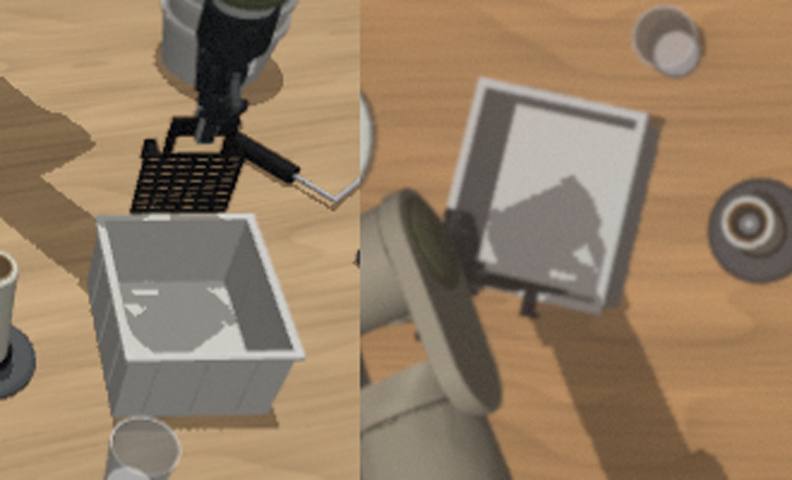

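Held upright: the lower edge runs crop (130,212)–(237,214), just over the near rim (96,217)–(254,214).

```bash
python3 - <<'E'
import pickle
from h import *
np.set_printoptions(precision=4,suppress=True)
S=pickle.load(open("f2.pkl","rb"))["scene"]
c=lambda L:[(320+u/2.4,70+v/2.4) for u,v in L]
G=onz(S,c([(130,212),(237,214)]),.140);R=onz(S,c([(96,217),(254,214),(303,357),(124,361)]),.119)
print(G,np.linalg.norm(G[0]-G[1]),G.mean(0));print(R,R.mean(0),np.linalg.norm(R-np.roll(R,-1,0),axis=1))
a=np.radians(-11.2);x=np.array([np.cos(a),np.sin(a)]);y=np.array([-x[1],x[0]])
cc=R.mean(0)[:2];print("grid local",[((g[:2]-cc)@x,(g[:2]-cc)@y) for g in G],"tcp local",((np.array([.4945,.3669])-cc)@x))
for e in((0,1),(3,2),(0,3),(1,2)):
    v=R[e[1]]-R[e[0]];print(np.degrees(np.arctan2(v[1],v[0])))
E
```

```text
[[0.4813 0.3082 0.14  ]
 [0.5126 0.4371 0.14  ]] 0.1326908420638178 [0.497  0.3727 0.14  ]
[[0.4607 0.2746 0.119 ]
 [0.4979 0.4738 0.119 ]
 [0.7227 0.4252 0.119 ]
 [0.685  0.227  0.119 ]] [0.5916 0.3501 0.119 ] [0.2026 0.23   0.2018 0.2293]
grid local [(np.float64(-0.09997814285239204), np.float64(-0.06255925862147388)), (np.float64(-0.09431599213637165), np.float64(0.07001072145272733))] tcp local -0.09846698668140252
79.43485292597987
79.23990030457938
-11.991745531986435
-12.190597327405394
```

The grid measures -97 mm in the tub's x against the -97.5 mm target. Lowering it now.

```bash
python3 - <<'E'
from h import *
t=[.4944,.3669]
g=env.movel([*t,.172],.1,guard=5);st(f"a {g}")
if not g:
    g=env.movel([*t,.144],.03,guard=4);s=st(f"b {g}")
    if s["position"][2]<.152:
        env.release();env.hold(.3);st("rel")
        env.movel([*t,.27],.15);env.hold(.5);st("up")
        f=eyes.grab_frame("scene");a=cv2.cvtColor(f["frame"],cv2.COLOR_RGB2BGR)[80:320,250:450]
        cv2.imwrite("pics/hung.png",cv2.resize(a,None,fx=2.5,fy=2.5,interpolation=2))
E
```

```text
a False 23.41 [0.4947 0.367  0.1728] F [ 0.9 -0.7 -2. ] gap 0.088 58.3
b True 24.18 [0.4944 0.3668 0.1472] F [-1.2 -0.3  5. ] gap 0.087 59.3
rel 25.22 [0.494  0.3666 0.1463] F [ 0.1 -0.8 -0.1] gap 0.998 0.0
up 26.69 [0.4944 0.3669 0.2699] F [ 0.1 -0.3 -0.4] gap 1.004 0.0
```

View pics/hung.png

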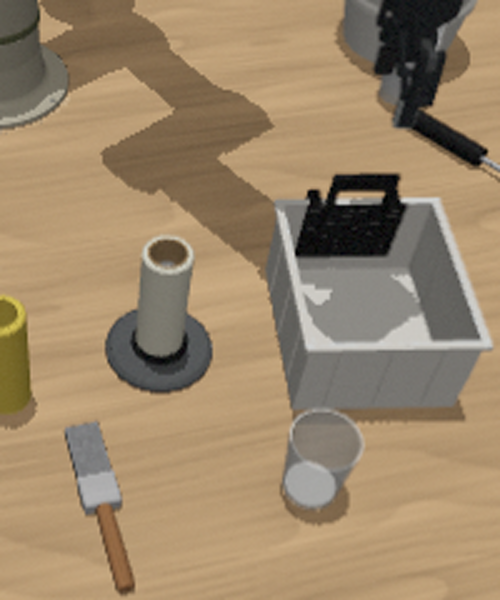

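The grid hangs upright on the near rim (handle at crop (365,182), contact at the expected 165 mm). The sleeve is flat on the shoulder at (165,300), and the cup and brush have not moved.

```bash
python3 -c "
from bench import job;print(job.hand_in())"
```

```text
the job is handed in; nothing more can be done
None
```

The job is handed in: the sleeve is pressed home on the stand's shoulder and the grid hangs by its hooks inside the rinse tub; I never touched the cup, jar or brush, the clock was near 27 s of 72, and the hand-in returned no verdict.

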